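# Clamp the flask through the press guard and start the cycle

### The job

On the dental-lab bench, reach down through the window of the flask press guard and press the clamp lever inside all the way down with your fingertips, without touching the guard, so that it stays down. Then withdraw and press the large start button on the control box in and let it spring back; do not press the start button before the lever is down, and never press the small stop button. Nothing is to be picked up: leave the flask and everything else on the bench where it stands.

Things in the scene. Friction and masses are not known exactly. Their poses are not given: they have to be found in the camera images.
- press: Flask press fixed to the bench: white base plate 315 x 180 mm, 20 mm high. Origin on the bench directly below the window's centre; its x axis points from the guard to the flask bay (roughly away from the robot), z up. The base spans x -85 to +230 mm and y -90 to +90 mm. The bay behind the guard (x 145 to 195 mm) has two columns and a crosshead, 142 mm high; the ram shaft over it reaches 176 mm.
- guard: Guard over the lever end of the press: clear plastic walls under a grey steel top frame, 194 x 164 mm outside (press x -82 to +112 mm, y -82 to +82 mm), with a square window. The top face of the frame is 115 mm above the bench, the frame is 8 mm thick, and screw heads stand 2 mm above it near its four corners. Same origin and axes as the press. Must not be touched.
- window (a point): Centre of the guard's window, level with the top face of the frame, 115 mm above the bench. The opening is 100 x 100 mm, square to the press's x and y axes; it faces straight up.
- clamp_lever (a joint): Clamp lever, rad: 0 fully raised (0.30 rad above level), 0.30 fully down (level, against a solid stop). It may start slightly lowered (up to 0.06). Only stiff friction, no spring: about 6 N at the pad moves it and it stays where it is left.
- lever_pad (a point): Centre of the top face of the lever's black press pad, 40 mm (press x) x 36 mm (press y), directly below the window. The lever's hinge runs along the press's y axis 80 mm behind the pad (press +x) at 74 mm above the bench. The pad's top is about 103 mm above the bench when raised and 80 mm when fully down.
- control_box: Grey control box fixed to the bench, 110 x 150 x 45 mm, left or right of the press; origin at the centre of its underside. On its top: large start button at its +y end, small stop button at its -y end, 85 mm apart, both white, and a dummy gauge.
- start_button (a joint): Large start button, m: 0 released, 0.006 fully in; about 5 N pushes it fully in and it springs back. Counts as pressed beyond 0.004.
- start_button_top (a point): Centre of the top face of the large start button's 40 mm cap, which is pressed straight down. It lies 67 mm above the bench when released, at (-15, +40) mm in the box's x, y; a fixed black collar around it (56 mm across) rises to 57 mm above the bench.
- stop_button (a joint): Small stop button (20 mm cap), m: 0 released, 0.006 fully in, springs back. Not to be pressed.
- flask: Loose brass flask 75 x 95 x 60 mm standing in the press bay under the ram, behind the guard; origin at centre of underside. Leave.
- palette: Loose white porcelain palette about 125 x 150 x 14 mm lying on the other side of the press from the control box; origin at its underside. Leave.
- articulator: Loose steel articulator with plaster models, 80 x 75 x 110 mm; origin at centre of underside. Leave.
- jar: Loose white jar, 60 mm across, 75 mm high; origin at centre of underside. Leave.
- model: Loose plaster dental arch model 50 x 65 x 30 mm, right of the press; origin at centre of underside. Leave.
- bottle: Loose amber bottle, 36 mm across, 85 mm high; origin at centre of underside. Leave.
- brush: Loose slim brush 150 mm long, 8 mm thick, lying along its x axis on the left of the bench. Leave.
- stop_button_top (a point): Centre of the top face of the small stop button's cap, 67 mm above the bench, at (-15, -45) mm in the box's x, y. Not to be pressed.

How it is judged (in metres and radians):
On the way, in this order (a step that is already met when the one before it is completed fails the run):
1. the clamp lever is pressed fully down (value of joint clamp_lever above 0.27 rad), for 0.2 s.
2. the start button is pressed in (value of joint start_button above 0.004 m), for 0.02 s.
At the end, for the whole second after the job is handed in: The clamp lever is still down (beyond 0.26 of 0.30 rad), both buttons are released (less than 1.5 mm in), and the flask and all loose things are within 20 mm of where they began (value of joint clamp_lever above 0.26 rad and value of joint each of start_button, stop_button below 0.0015 m and distance of each of flask, palette, articulator, jar, model, bottle, brush from where it was at the start of the episode below 0.02 m); the robot touches nothing.
It fails at once if the guard is touched (more than 1 N) (contact force between guard and the fingers above 1 N or contact force between guard and the arm above 1 N).
It fails at once if the start button is pressed before the lever is down (value of joint start_button above 0.003 m and value of joint clamp_lever below 0.25 rad).
It fails at once if the stop button is pressed (value of joint stop_button above 0.003 m).
It fails at once if the flask or a loose thing is moved more than 25 mm, lifted or carried (distance of any of flask, palette, articulator, jar, model, bottle, brush from where it was at the start of the episode above 0.025 m).
It also fails if it takes over 45 s, if anything falls off the work surface, if the arm or the gripper's body presses on something with over 40 N, if the wrist force passes 120 N, or if a joint passes its speed limit or range.

### The arm

A 6-joint arm with a two-finger parallel gripper is mounted at the origin on the work surface. World frame = base frame: x ahead of the robot, y to its left, z up, the work surface at z = 0. Lengths are in m, angles in degrees, forces in N, time in s.
With the tool pointing down it reaches from about 0.4 to 0.825 m from the base axis. Payload 7 kg.
Tool frame: the origin (TCP) lies midway between the tips of the shut fingers; the grasp point (between the pads) lies 19 mm behind it; z points along the fingers, y is the line along which they close (so a half turn about z gives the same grasp; the last joint's range is limited). The gripper opens to 88 mm and grips with 3 to 60 N. Pads are 19 mm wide; open, the fingers measure 130 mm over their backs; the gripper's body (78 mm by 193 mm) begins 47 mm behind the grasp point.
Start: joints at [-57.748, 20.546, 0.682, 0, -70.136, -16.507], TCP at [0.183, -0.65, 0.227] pointing down, gripper open.
Joint ranges: [-176.03, 176.03], [-82.01, 121.73], [-58.28, 71.71], [-173.87, 95.51], [-174.79, -0.11], [-173.66, 173.66]. Speed limits (degrees/s): [136.94, 136.94, 172.46, 180, 180, 180].

### API

Orientations are given as a 3x3 rotation matrix whose columns are the frame's x, y, z axes.
In Python, from rig import robot gives the robot as it stands. Calls block until the motion is done:
- robot.goto(position, orientation): joint-space move of the TCP to a pose.
- robot.servo_line(position, ori=None, speed=0.15): straight line of the TCP; ori=None keeps the orientation; speed is the mean speed in m/s.
- robot.movej(angles): joint-space move.
- robot.move_gripper(opening): opening from 0.0 (shut) to 1.0 (fully open); the grip force is fixed at half the most; returns when the fingers have stopped.
- robot.dwell(seconds).
- robot.ik(position, orientation): joint angles nearest the present ones, or None.
- robot.grab_frame(name): name is "scene" or "side" or "wrist"; returns (picture, depth): 400x640x3 uint8, red, green, blue; 400x640 float32, m along the optical axis (not along the pixel's ray), 0 where there is no reading.
- robot.camera_info(name): a dict with "vfov" (degrees; the focal length in pixels is half the picture's height over the tangent of half this angle, whatever the lens; pixels are square), "cx", "cy" (the principal point, pixels), "view" (4x4, takes a point from world to camera coordinates); the wrist camera has in their place "T_tool_cam" (4x4, takes a point from camera to tool coordinates, whose origin is the TCP and whose axes are the flange's). Camera axes: x right, y down, z forward; pixel columns grow to the right and rows downward; lengths in m; the calibration is good to about 2 mm. The wrist camera is an equidistant fisheye: a pixel r from the principal point sees the ray r / f radians off the axis. A picture is of the moment at which its call begins: read the wrist's pose just before it. camera_info takes no time and is no camera call.
A pose or a line that the arm cannot do raises robot.Unreachable and nothing moves.
- robot.job_done(): hands the job in; it is judged then, once.
Readings, each from a call of its own:
- robot.read_t(): time.
- robot.read_qpos(): joint angles.
- robot.read_qvel(): joint speeds.
- robot.read_effort(): joint torques, N m.
- robot.read_position(): TCP position.
- robot.read_tcp_rot(): TCP orientation.
- robot.read_force(): force on the tool from outside, world axes, zero at the start.
- robot.read_ft_torque(): the same for the moment, N m.
- robot.read_grip_width(): opening from 0.0 (shut) to 1.0 (fully open).
- robot.read_finger_force(): force on a finger pad.
Only numpy, scipy, OpenCV 4.12 (cv2) and the standard library are available. Lean on these libraries where they do the work, as an engineer would, in place of code of your own. Each camera call takes 0.05 s, during which the arm holds its last target. There are 200 camera calls.

## Working session

There is one attempt and no reset: what is moved stays moved. The work goes in short steps, each a Python script; the robot and the scene stay as the last script left them, time stands still between calls to the robot, and variables do not carry over. Pictures are saved under pics/ and viewed, at most 10 in all, crops included, and the job is handed in when it is done.

```bash
mkdir -p pics; ls; python3 - <<'E'
from rig import robot
import numpy as np, cv2
for n in ("scene","side","wrist"):
    p=robot.read_position(); R=robot.read_tcp_rot()
    im,d=robot.grab_frame(n); i=robot.camera_info(n)
    np.savez(n+'.npz',im=im,d=d,p=p,R=R,**{k:np.array(v) for k,v in i.items()})
    cv2.imwrite(f'pics/{n}0.png',im[:,:,::-1]); print(n,{k:np.round(v,3) for k,v in i.items()},(d>0).mean())
print(robot.read_t(),p,R)
E
```

```text
pics
scene {'vfov': np.float64(51.11), 'cx': np.float64(317.139), 'cy': np.float64(196.696), 'view': array([[-0.667,  0.745, -0.014,  0.373],
       [ 0.645,  0.568, -0.51 , -0.35 ],
       [-0.372, -0.35 , -0.86 ,  1.556],
       [ 0.   ,  0.   ,  0.   ,  1.   ]])} 0.99594140625
side {'vfov': np.float64(46.176), 'cx': np.float64(318.093), 'cy': np.float64(199.126), 'view': array([[-0.968, -0.248, -0.023,  0.555],
       [-0.11 ,  0.509, -0.854,  0.142],
       [ 0.224, -0.824, -0.52 ,  1.266],
       [ 0.   ,  0.   ,  0.   ,  1.   ]])} 0.99607421875
wrist {'vfov': np.float64(65.706), 'cx': np.float64(313.754), 'cy': np.float64(200.944), 'T_tool_cam': array([[ 0.001, -0.966, -0.258,  0.07 ],
       [ 1.   ,  0.001, -0.   , -0.   ],
       [ 0.   , -0.258,  0.966, -0.159],
       [ 0.   ,  0.   ,  0.   ,  1.   ]])} 0.96016796875
0.15 [ 0.1830246  -0.64924455  0.22570699] [[-9.62495048e-01 -2.71298667e-01 -5.62805396e-04]
 [-2.71299206e-01  9.62494001e-01  1.42765971e-03]
 [ 1.54374641e-04  1.52680406e-03 -9.99998823e-01]]
```

View pics/scene0.png

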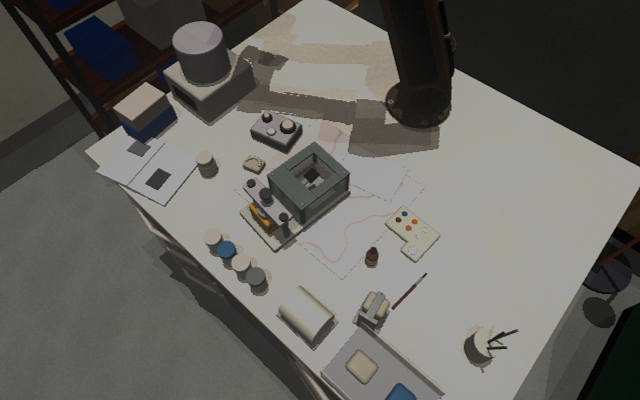

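View pics/side0.png

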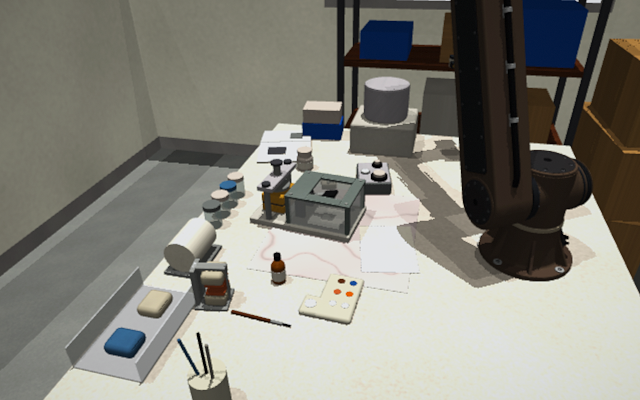

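Scene view: the press guard frame is at about (310,180) with its window at (312,177). The control box is at (277,130), right of the press, with what looks like the start cap at about (288,126). Next I'll measure these from depth.

```bash
cat > h.py <<'E'
import numpy as np, cv2
def load(n):
    z=np.load(n+'.npz'); return {k:z[k] for k in z}
def cloud(c):
    f=200/np.tan(np.radians(float(c['vfov'])/2)); v,u=np.mgrid[:400,:640]; d=c['d'].astype(float)
    P=np.stack([(u-c['cx'])/f*d,(v-c['cy'])/f*d,d],-1)
    T=np.linalg.inv(c['view']); return P@T[:3,:3].T+T[:3,3]
E
python3 - <<'E'
from h import *
for n in("scene","side"):
    c=load(n); W=cloud(c); z=W[...,2]
    u0,v0,u1,v1=(235,100,360,250) if n=="scene" else (250,150,400,240)
    roi=np.zeros(z.shape,bool); roi[v0:v1,u0:u1]=1
    roi&=c['d']>0
    m=roi&(abs(z-.115)<.007)
    k,lab,st,ce=cv2.connectedComponentsWithStats(m.astype(np.uint8))
    l=1+np.argmax(st[1:,4]); P=W[lab==l]
    (cx,cy),sz,a=cv2.minAreaRect((P[:,:2]*1000).astype(np.float32)); print(n,'frame',len(P),np.median(P[:,2]),cx,cy,sz,a)
    # window hole corners
    cs,hi=cv2.findContours((lab==l).astype(np.uint8),cv2.RETR_CCOMP,cv2.CHAIN_APPROX_NONE)
    for i,q in enumerate(cs):
        if hi[0][i][3]>=0 and len(q)>30:
            q=q[:,0]; Q=W[q[:,1],q[:,0]]; print(' hole',cv2.minAreaRect((Q[:,:2]*1000).astype(np.float32)))
    br=c['im'].min(-1)>120
    for lo,hi2 in((.06,.075),(.038,.05)):
        m=roi&(z>lo)&(z<hi2)
        k,lab,st,ce=cv2.connectedComponentsWithStats(m.astype(np.uint8))
        for l in range(1,k):
            if st[l,4]>15:
                P=W[lab==l]; r=cv2.minAreaRect((P[:,:2]*1000).astype(np.float32)); print(' z',lo,st[l],np.round(np.median(P,0),3),np.round(r[0],0),np.round(r[1],0),round(r[2]))
    s=5 if n=="scene" else 5
    cv2.imwrite(f'pics/{n}crop.png',cv2.resize(np.clip(c['im'][v0:v1,u0:u1,::-1]*1.3,0,255).astype(np.uint8),None,fx=4,fy=4,interpolation=cv2.INTER_CUBIC))
E
```

```text
scene frame 2114 0.11595835563415158 556.4284057617188 -36.42510986328125 (167.72853088378906, 195.96014404296875) 83.50187683105469
 hole ((541.8807983398438, -33.657386779785156), (105.72964477539062, 105.08712768554688), 83.24024963378906)
 z 0.06 [263 113   9   7  31] [ 0.45  -0.329  0.066] [ 450. -332.] [20. 26.] 24
 z 0.06 [281 120  15  10 100] [ 0.433 -0.248  0.067] [ 431. -250.] [45. 43.] 80
 z 0.06 [269 181  81  38 187] [0.616 0.037 0.068] [600.   6.] [123. 250.] 43
 z 0.06 [255 214  21  15  42] [ 0.748 -0.023  0.068] [748. -45.] [23. 70.] 16
 z 0.038 [250 110  52  37 732] [ 0.468 -0.288  0.046] [ 453. -285.] [114. 152.] 13
 z 0.038 [292 157  24  17  53] [ 0.5   -0.106  0.045] [ 508. -107.] [11. 92.] 79
 z 0.038 [317 158  17  16  39] [ 0.462 -0.05   0.043] [463. -51.] [78.  5.] 84
 z 0.038 [270 185  79  37 150] [0.623 0.036 0.044] [602.   6.] [122. 247.] 43
 z 0.038 [251 211  28  22  65] [ 0.745 -0.03   0.044] [746. -58.] [31. 99.] 11
side frame 1449 0.11303464498029181 556.6690063476562 -36.139503479003906 (169.6294403076172, 196.79469299316406) 82.68070220947266
 hole ((54
[... 507 characters left out ...]
71 197  14   7  60] [ 0.7   -0.013  0.068] [701. -13.] [11. 42.] 87
 z 0.06 [265 203   6   6  25] [0.718 0.027 0.067] [718.  26.] [15. 10.] 10
 z 0.038 [297 155  16   8  63] [ 0.707 -0.331  0.045] [ 709. -339.] [54. 38.] 16
 z 0.038 [357 163  35  23 464] [ 0.46  -0.278  0.044] [ 453. -286.] [110. 152.] 11
 z 0.038 [314 190  11   3  23] [ 0.604 -0.12   0.047] [ 600. -120.] [ 6. 35.] 85
 z 0.038 [336 194   9   5  27] [ 0.53  -0.11   0.045] [ 531. -111.] [26. 10.] 7
 z 0.038 [286 199  79  31 270] [0.544 0.039 0.044] [525.  18.] [246. 124.] 32
 z 0.038 [271 203  14   7  52] [ 0.701 -0.014  0.044] [703. -14.] [13. 46.] 86
 z 0.038 [266 210   6   5  23] [0.717 0.025 0.043] [717.  25.] [15.  8.] 25
```

View pics/scenecrop.png

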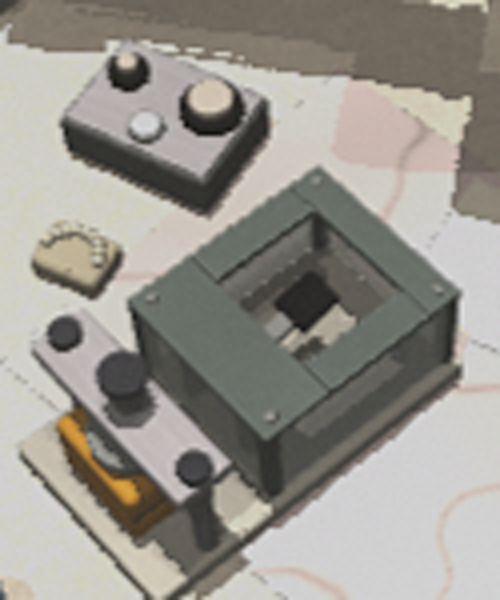

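Crop: the window is centred near (312,176), the start cap is at crop (212,104), i.e. pixel (288,126), and the small stop cap is at (267,117). Both views give the window at (0.5415, -0.034), press yaw about -6.8°, and the start button at (0.430, -0.250). That agrees with the box pose (0.453, -0.285, yaw about 12°). Next I'll check the heights along the sweep and the IK.

```bash
cat >> h.py <<'E'
def Rdown(deg):
    a=np.radians(deg); c,s=np.cos(a),np.sin(a)
    return np.array([[-c,-s,0],[-s,c,0],[0,0,-1.]])
PR=Rdown(-6.8); WIN=np.array([.5415,-.0343]); BTN=np.array([.4303,-.2495])
E
python3 - <<'E'
from h import *; from rig import robot
for n in("scene","side"):
    c=load(n); W=cloud(c)[c['d']>0]; r=np.hypot(W[:,0],W[:,1]); t=np.degrees(np.arctan2(W[:,1],W[:,0]))
    for a in range(-80,0,10):
        m=(t>a)&(t<a+10)&(r>.35)&(r<.9)&(W[:,2]<.6)
        if m.sum(): i=np.argmax(W[m][:,2]); print(n,a,W[m][i].round(2),r[m][i].round(2))
for p in([*WIN,.3],[*WIN,.2],[*WIN,.078],[*BTN,.2],[*BTN,.06]): print(p,np.round(robot.ik(p,PR),1))
print(robot.ik([.183,-.65,.33],Rdown(15.7)))
E
```

```text
scene -80 [ 0.18 -0.59  0.25] 0.61
scene -70 [ 0.35 -0.63  0.12] 0.72
scene -60 [ 0.49 -0.64  0.26] 0.8
scene -50 [ 0.48 -0.57  0.26] 0.74
scene -40 [ 0.43 -0.26  0.07] 0.5
scene -30 [ 0.73 -0.34  0.08] 0.8
scene -20 [ 0.7  -0.13  0.15] 0.71
scene -10 [ 0.72 -0.04  0.18] 0.72
side -80 [ 0.23 -0.72  0.33] 0.76
side -70 [ 0.35 -0.67  0.12] 0.76
side -60 [ 0.42 -0.61  0.25] 0.74
side -50 [ 0.51 -0.57  0.25] 0.77
side -40 [ 0.44 -0.32  0.07] 0.55
side -30 [ 0.72 -0.32  0.08] 0.79
side -20 [ 0.69 -0.13  0.14] 0.7
side -10 [ 0.72 -0.05  0.17] 0.72
[np.float64(0.5415), np.float64(-0.0343), 0.3] [  17.1    5.7   -9.2    0.   -75.1 -113.9]
[np.float64(0.5415), np.float64(-0.0343), 0.2] [  17.1    9.2  -18.3    0.   -62.4 -113.9]
[np.float64(0.5415), np.float64(-0.0343), 0.078] [  17.1   16.6  -27.     0.   -46.5 -113.9]
[np.float64(0.4303), np.float64(-0.2495), 0.2] [ -7.4   4.9 -23.5   0.  -61.6 -89.4]
[np.float64(0.4303), np.float64(-0.2495), 0.06] [ -7.4  14.2 -33.6   0.  -42.1 -89.4]
[-57.77488985  18.21508953  10.50303146   0.         -82.28794193
 -16.52511015]
```

```bash
python3 - <<'E'
from h import *; from rig import robot
p=robot.read_position()
robot.servo_line([p[0],p[1],.37],speed=.2); robot.move_gripper(0.0)
robot.goto([*WIN,.37],PR); robot.servo_line([WIN[0],WIN[1],.25],speed=.2)
p=robot.read_position();R=robot.read_tcp_rot()
im,d=robot.grab_frame('wrist'); i=robot.camera_info('wrist')
np.savez('w1.npz',im=im,d=d,p=p,R=R,**{k:np.array(v) for k,v in i.items()})
# cloud, fisheye equidistant
f=200/np.tan(np.radians(i['vfov']/2)); v,u=np.mgrid[:400,:640]; x=(u-i['cx'])/f;y=(v-i['cy'])/f; th=np.hypot(x,y)
k=np.tan(th)/np.maximum(th,1e-9); P=np.stack([x*k*d,y*k*d,d],-1)
T=i['T_tool_cam']; W=(P@T[:3,:3].T+T[:3,3])@np.array(R).T+p
m=(abs(W[...,2]-.115)<.006)&(d>0)
k,lab,st,ce=cv2.connectedComponentsWithStats(m.astype(np.uint8)); l=1+np.argmax(st[1:,4])
cs,hi=cv2.findContours((lab==l).astype(np.uint8),cv2.RETR_CCOMP,cv2.CHAIN_APPROX_NONE)
Q=W[lab==l]; print(np.median(Q[:,2]),cv2.minAreaRect((Q[:,:2]*1000).astype(np.float32)))
for j,q in enumerate(cs):
    if len(q)>60: q=q[:,0]; print(hi[0][j][3],len(q),cv2.minAreaRect((W[q[:,1],q[:,0],:2]*1000).astype(np.float32)))
cv2.imwrite('pics/w1.png',im[:,:,::-1])
print(p,robot.read_t(),robot.read_force(),robot.read_grip_width())
E
```

```text
0.115573190186674 ((517.544921875, -33.988685607910156), (164.76986694335938, 116.78718566894531), 83.2342529296875)
-1 726 ((517.544921875, -33.988685607910156), (164.76986694335938, 116.78718566894531), 83.2342529296875)
[ 0.54219466 -0.03458963  0.25104454] 5.7667 [-0.50824749 -1.13336074  0.37155855] 0.005658819439237794
```

View pics/w1.png

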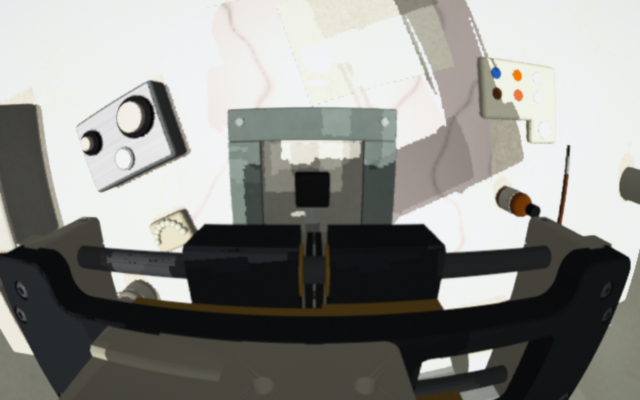

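The wrist view shows the black pad centred in the window at (312,189), with the start cap at (134,116) and the fingers shut. The frame's near edge and width agree within about 2.5 mm. Before descending I'll check how wide the gripper is at the height of the guard's top.

```bash
python3 - <<'E'
from h import *
c=load('w1'); d=c['d']; f=200/np.tan(np.radians(float(c['vfov'])/2)); v,u=np.mgrid[:400,:640]; x=(u-c['cx'])/f;y=(v-c['cy'])/f; th=np.hypot(x,y)
k=np.tan(th)/np.maximum(th,1e-9); P=np.stack([x*k*d,y*k*d,d],-1); T=c['T_tool_cam']; P=(P@T[:3,:3].T+T[:3,3])[d>0]
for a in range(-100,5,10):
    q=P[(P[:,2]*1000>a)&(P[:,2]*1000<a+10)]
    if len(q): print(a,len(q),q[:,:2].min(0).round(3),q[:,:2].max(0).round(3))
E
```

```text
-100 13383 [-0.018 -0.097] [0.041 0.095]
-90 17774 [-0.038 -0.096] [0.041 0.089]
-80 5055 [-0.038 -0.089] [0.041 0.088]
-70 691 [-0.036 -0.089] [0.04  0.086]
-60 60 [-0.001 -0.005] [0.008 0.003]
-50 439 [-0.008 -0.004] [0.005 0.003]
-40 13 [ 0.011 -0.005] [0.012 0.004]
-30 148 [ 0.006 -0.006] [0.012 0.005]
-20 232 [ 0.006 -0.007] [0.013 0.006]
-10 126 [ 0.01  -0.007] [0.013 0.006]
```

```bash
python3 - <<'E'
from h import *; from rig import robot
robot.servo_line([*WIN,.112],speed=.1); robot.dwell(.2)
f0=np.array(robot.read_force()); print(robot.read_position(),f0)
z=.112
while z>.071:
    z-=.002; robot.servo_line([*WIN,z],speed=.05)
    F=np.array(robot.read_force())-f0; p=robot.read_position(); print(round(z,3),p.round(4),F.round(1))
    if F[2]>20 or np.hypot(*F[:2])>15: break
robot.dwell(.4); print(robot.read_position(),np.array(robot.read_force())-f0,robot.read_t())
E
```

```text
[ 0.54169706 -0.0342517   0.11239996] [-0.80263647  0.35247922  1.12359783]
0.11 [ 0.5414 -0.0343  0.1099] [ 1.3 -0.9 -1.5]
0.108 [ 0.5414 -0.0343  0.1078] [ 1.4 -0.7 -1.3]
0.106 [ 0.5414 -0.0343  0.1058] [ 0.8  0.3 -0.8]
0.104 [ 0.5414 -0.0343  0.1039] [ 1.2 -0.7 -0.4]
0.102 [ 0.5417 -0.0343  0.1021] [ 1.1 -1.   0.3]
0.1 [ 0.5415 -0.0343  0.1001] [-0.5  0.5  2.2]
0.098 [ 0.5414 -0.0343  0.098 ] [-0.6  0.7  1.8]
0.096 [ 0.5413 -0.0343  0.0959] [-0.6  0.1  1. ]
0.094 [ 0.5414 -0.0343  0.0939] [-0.4  0.3  1.5]
0.092 [ 0.5414 -0.0343  0.0919] [-0.1  0.2  1.4]
0.09 [ 0.5415 -0.0343  0.0899] [-0.5  0.   1.5]
0.088 [ 0.5414 -0.0343  0.0879] [-1.1  0.2  1.4]
0.086 [ 0.5415 -0.0343  0.0859] [-0.5 -0.4  1. ]
0.084 [ 0.5415 -0.0343  0.0839] [-0.5 -1.2  0.1]
0.082 [ 0.5415 -0.0343  0.0819] [-0.1 -0.5  0.1]
0.08 [ 0.5416 -0.0343  0.0802] [-1.7  0.4  4.4]
0.078 [ 0.5417 -0.0343  0.0799] [-7.9  1.4 19.5]
0.076 [ 0.5417 -0.0343  0.0795] [-14.5   2.3  36.7]
[ 0.54173996 -0.03432984  0.07951672] [-14.09530575   4.22623338  35.95818755] 12.4
```

The fingertips hit a solid stop at z = 0.080 m, which matches the lever fully down. I'll withdraw, check the pad height with the wrist camera, and measure the start button from above before pressing.

```bash
cat >> h.py <<'E'
def wcloud(robot):
    p=np.array(robot.read_position());R=np.array(robot.read_tcp_rot()); im,d=robot.grab_frame('wrist'); i=robot.camera_info('wrist')
    f=200/np.tan(np.radians(i['vfov']/2)); v,u=np.mgrid[:400,:640]; x=(u-i['cx'])/f;y=(v-i['cy'])/f; th=np.hypot(x,y)
    k=np.tan(th)/np.maximum(th,1e-9); P=np.stack([x*k*d,y*k*d,d],-1); T=i['T_tool_cam']
    W=(P@T[:3,:3].T+T[:3,3])@R.T+p; W[d<=0]=np.nan; return im,W
E
python3 - <<'E'
from h import *; from rig import robot
robot.servo_line([*WIN,.25],speed=.15); robot.dwell(.3)
im,W=wcloud(robot); Z=W[...,2]
print('pad',np.nanmedian(Z[182:200,303:322]),np.round(W[189,312],4))
m=((Z>.061)&(Z<.073)).astype(np.uint8); m[:,220:]=0
k,lab,st,ce=cv2.connectedComponentsWithStats(m)
for l in range(1,k):
    if st[l,4]>60: P=W[lab==l]; print(st[l],np.median(P,0).round(4),cv2.minAreaRect((P[:,:2]*1000).astype(np.float32)))
cv2.imwrite('pics/w2.png',im[:,:,::-1]); print(robot.read_t(),robot.read_force())
E
```

```text
pad 0.08064315845512758 [ 0.5452 -0.0372  0.0806]
[116 102  28  32 667] [ 0.4299 -0.2504  0.0672] ((429.6605529785156, -252.0784912109375), (38.68840408325195, 38.72098922729492), 66.30142211914062)
[  6 105  32 130 680] [ 0.4521 -0.5105  0.0669] ((452.9690246582031, -510.4290466308594), (224.84425354003906, 11.860568046569824), 1.8001409769058228)
[ 80 137  13  15 143] [ 0.4479 -0.3325  0.0668] ((447.48004150390625, -334.48553466796875), (18.644268035888672, 19.540937423706055), 71.8531723022461)
14.0583 [ 0.41849927  0.95588154 -0.42362499]
```

View pics/w2.png

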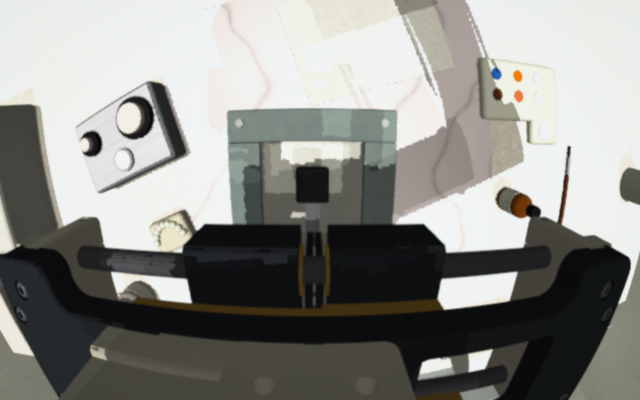

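The wrist view shows the pad at (312,184), 80.6 mm high, so the lever is fully down and stays there. The start cap at (134,116) measures 39 mm across, 67 mm high, at (0.430, -0.251). Now I'll press it.

```bash
python3 - <<'E'
from h import *; from rig import robot
B=np.array([.430,-.2505])
robot.servo_line([*B,.25],speed=.2); robot.servo_line([*B,.078],speed=.12); robot.dwell(.2)
f0=np.array(robot.read_force()); z=.072
while z>.056:
    robot.servo_line([*B,z],speed=.04); F=np.array(robot.read_force())-f0; p=robot.read_position(); print(round(z,4),p.round(4),F.round(1))
    if F[2]>14: break
    z-=.0015
robot.dwell(.3); print(robot.read_position(),np.array(robot.read_force())-f0)
robot.servo_line([*B,.25],speed=.15); robot.dwell(.5)
im,W=wcloud(robot); cv2.imwrite('pics/w3.png',im[:,:,::-1])
im,d=robot.grab_frame('scene'); cv2.imwrite('pics/s3.png',im[:,:,::-1])
Z=W[...,2]; m=((Z>.055)&(Z<.073)).astype(np.uint8); k,lab,st,ce=cv2.connectedComponentsWithStats(m)
for l in range(1,k):
    if st[l,4]>100: print(st[l],np.median(W[lab==l],0).round(4))
print(robot.read_t(),robot.read_force())
E
```

```text
0.072 [ 0.4297 -0.2504  0.0716] [-0.9 -1.1 -0.3]
0.0705 [ 0.4299 -0.2505  0.0704] [-0.2 -0.3  0.3]
0.069 [ 0.4299 -0.2505  0.0689] [0.  0.2 0.1]
0.0675 [ 0.43   -0.2505  0.0675] [ 0.1  1.2 -0.3]
0.066 [ 0.4301 -0.2506  0.0661] [-0.7 -0.7  2.4]
0.0645 [ 0.4301 -0.2505  0.0645] [-0.2 -0.   3. ]
0.063 [ 0.4301 -0.2505  0.0631] [-0.7  0.7  3.6]
0.0615 [ 0.4301 -0.2505  0.0615] [-1.   0.   4.6]
0.06 [ 0.4302 -0.2506  0.0611] [-3.9  2.8 15.9]
[ 0.4301497  -0.25056035  0.06108626] [-3.49396683  2.80755612 16.21911855]
[100 142  37 107 872] [ 0.4139 -0.5105  0.064 ]
[ 288  157   48   47 1753] [ 0.427  -0.253   0.0659]
[428 185 111  49 558] [ 0.4651 -0.087   0.0632]
[231 189  29  29 641] [ 0.4451 -0.3341  0.0581]
[519 222  10  25 113] [0.5372 0.0396 0.0605]
[138 275  15  24 175] [ 0.5488 -0.5104  0.0642]
[589 331  51  34 137] [0.9378 0.4727 0.0592]
21.825 [-0.03868389  0.65246249 -0.0958437 ]
```

View pics/s3.png

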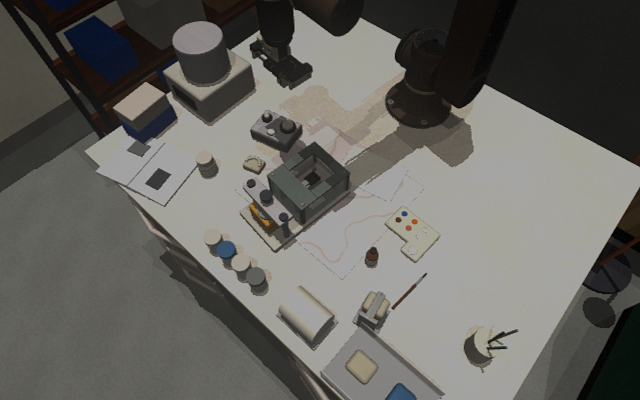

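The scene view shows everything where it stood, with the gripper clear at about (285,60). The start button bottomed at 61 mm (6 mm in) and sprang back.

```bash
python3 -c "
from rig import robot
print(robot.job_done(), robot.read_t())"
```

```text
the job is handed in; nothing more can be done
the job is handed in; nothing more can be done
```

I pressed the clamp lever fully down and it stayed down, then pressed the start button fully in and it sprang back; I saw no contact with the guard or the stop button, nothing else on the bench looked moved, and the job was handed in at about 22 s (no verdict was returned).

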